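# Close the notched jaw on a row of brackets

## Task

Clamp the three loose folded brackets on the notched rail for tacking: lift the jaw's release bar and, holding it up, slide the jaw along so that it closes up the row against the spring pad and pushes the pad about half way in. Then let the bar down and ease off so that the jaw catches the nearest notch, and leave it locked there with the row still held firmly by the spring, neither loose nor crushed. Do not disturb the tools lying about.

Things in the scene. Friction and masses are not known exactly. Their poses are not given: they have to be found in the camera images.
- rail: Clamping rail fixed to the bench; its place and turn differ. Dark steel plate 160 x 540 x 10 mm with two runners; origin on the bench top on its middle line, 260 mm from its -y end; y along the rail, z up. Runner tops are 32 mm above the bench, at x = 33 to 47 mm either side; side guides at x = 50 mm either side stand 8 mm higher. Along +y follow: jaw, three brackets, spring pad on its end block.
- pad_zone (a point): Point on the rail's middle line at runner height, y = +125 mm; axes as the rail's. The face of the sprung pad (steel plate 90 mm wide, 38 mm high, facing -y) stands anywhere within 50 mm of it along y: its block is bolted on by hand and NOT measured. The pad yields along +y: 3 N preload plus 1.2 N per mm (17 N half way in), solid after 24 mm, which crushes the brackets.
- rack: Notched steel bar fixed on the rail between the runners, same origin and axes as the rail. Teeth 3.2 mm thick with rounded crests every 8 mm along y, crests 26 mm above the bench; first tooth centred at y = -205 mm, last at +75 mm. Never force or slam the pawl against it.
- jaw: Sliding steel jaw, 96 mm wide, 70 mm long, moves only along the rail's y; 0.8 kg, 1 N friction, drag 40 N per m/s. Origin at the middle of its underside, 32 mm above the bench, axes as the rail's. Front face at y = +35 mm, 48 mm high; deck top at z = 43 mm; two guide bosses of radius 11 mm at x = 38 mm either side, up to z = 56 mm. Blocked both ways while its pawl is in a notch.
- release_bar: Part of the jaw that slides only up and down in it: cross bar, two rods, pawl. Its origin and axes coincide with the jaw's when it is fully down (pawl in a notch) and rise with it, 14 mm at most. The pawl clears the teeth when lifted more than 7 mm and sits at about 7 mm on a crest. Springs and weight press it down with 5 N when down, 8 N when lifted 10 mm.
- bar_mid (a point): Middle of the release bar's grip: a level round steel bar, 12 mm diameter, 100 mm long along the rail's x, on its axis, 88 mm above the jaw's origin (120 mm above the bench when down). Free between two upright 8 mm rods at x = 38 mm either side; 39 mm of air between its underside and the deck.
- pawl (a point): Tip of the pawl, below the release bar, hidden in the jaw: lower end of a round-nosed blade 3.6 mm thick along y. The notch gap between two teeth is 4.8 mm; greased, little friction. Pushed back by the pad's spring, the jaw slides back until the nose drops into the next notch; if it hangs on a tooth (bar not fully down), nudge the jaw a little until it drops.
- bracket1: Loose folded aluminium channel, open upward, 96 mm wide (x), 34 mm long (y), 40 mm high, 3 mm walls, about 0.085 kg, origin under its middle; stands across the runners, the one next to the jaw. Friction on the runners about 0.5 N each.
- bracket2: The same kind of channel, the middle one of the row.
- bracket3: The same kind of channel, the one next to the spring pad.
- strap: Bystander: half-round aluminium pipe strap standing on its edge, 140 mm wide over its ears, 40 mm high, origin under the centre of its arc.
- square: Bystander: steel engineer's square lying flat, about 150 x 100 mm, origin under its middle.
- hammer: Bystander: hammer lying flat, 240 mm long along x, origin under its middle.
Mind the look-alikes: they are no part of the job. Leave any blue or yellow look-alike of the bracket1 alone.

How it is judged:
By the outcome, as a careful person would: the job done as asked, in the order asked, and still so for the second after the job is handed in, with the robot touching nothing.
It also fails if it takes over 48 s, if anything falls off the work surface, if the arm or the gripper's body presses on something with over 40 N, if the wrist force passes 120 N, or if a joint passes its speed limit or range.

## Robot

A 6-joint arm with a two-finger parallel gripper is mounted at the origin on the work surface. World frame = base frame: x ahead of the robot, y to its left, z up, the work surface at z = 0. Lengths are in m, angles in degrees, forces in N, time in s.
With the tool pointing down it reaches from about 0.25 to 0.725 m from the base axis. Payload 9.7 kg.
Tool frame: the origin (TCP) lies midway between the tips of the shut fingers; the grasp point (between the pads) lies bot.hold_point_z behind it (bot.hold_point_z is the distance from the TCP to the grasp point, in m); z points along the fingers, y is the line along which they close (so a half turn about z gives the same grasp; the last joint's range is limited). The gripper opens to 85 mm and grips with 20 to 120 N. Pads are 22 mm wide; open, the fingers measure 114 mm over their backs; the gripper's body (76 mm by 85 mm) begins 54 mm behind the grasp point. The pads swing forward as they close: fully open they stand 13 mm farther back than shut.
Start: joints at [66.005, 4.979, 10.078, 95.1, 0, 90], TCP at [0.224, 0.502, 0.202] pointing down, gripper open.
Joint ranges: [-179.16, 179.16], [-48.56, 103.87], [-65.8, 70.77], [-126.05, 130.52], [-82.76, 87.17], [-180, 180]. Speed limits (degrees/s): [127.2, 127.2, 147.25, 180, 180, 180].

## Interface

Orientations are given as [roll, pitch, yaw] about the fixed x, y, z axes, in that order (R = Rz(yaw) Ry(pitch) Rx(roll)).
In Python, from workcell import bot, camera, camera_model, ticket gives the robot as it stands.
- The arm moves only by the tool send_rows, never from a script. Its argument "targets" is text: rows parted by semicolons, each of 5 numbers parted by spaces: the shift along the tool's x, y, z in mm, then the turn about the tool's z in degrees, then the closure in counts, from 0 (fully open) to 255 (shut). A call has 1 to 20 rows; each row is the pose to reach, as a shift and turn from the pose commanded when the call began, along the tool's axes at that moment; what a row does not reach only later rows make up. A row lasts 1/8 s, in which the tool goes at most 62.5 mm and 10.7 degrees, less where a joint would pass 70% of its speed; a pose out of reach is approached as far as the arm can. A call with a gripper value outside its range is refused whole. The fingers move at their own pace and stop on an object; "newtons" is the grip in N (left out, the last holds). Time passes only in rows, so rows that repeat a pose let the fingers close. It gives the time, the measured TCP pose, the force, the opening and the grip force at its end, in the units of the state.
- bot.get_obs(): the state, without advancing time (a new reading comes with each control period).
- camera(name): name is "scene" or "top" or "wrist"; returns the picture (400x640x3 uint8, blue, green, red); there is no depth.
- camera_model(name): a dict with "K" (3x3 intrinsics, pixels), "dist_coeffs" ([k1, k2, p1, p2, k3] as OpenCV has them; the pictures are not rectified), "pose" (4x4, takes a point from camera to world coordinates); the wrist camera has in their place "T_tool_cam" (4x4, takes a point from camera to tool coordinates, whose origin is the TCP and whose axes are the flange's). Camera axes: x right, y down, z forward; pixel columns grow to the right and rows downward; lengths in m; the calibration is good to about 2 mm. A picture is of the moment at which its call begins: read the wrist's pose just before it. camera_model takes no time and is no camera call.
- ticket.job_done(): hands the job in; it is judged then, once.
The state is a dict: "time": time; "q": joint angles; "qd": joint speeds; "joint_efforts": joint torques, N m; "ee_pos": TCP position; "tcp_rot": TCP orientation; "wrist_force": force on the tool from outside, world axes, zero at the start; "torque": the same for the moment, N m; "opening": finger opening in m; "grasp_force": force on a finger pad.
Only numpy, scipy, OpenCV 4.12 (cv2) and the standard library are available. Lean on these libraries where they do the work, as an engineer would, in place of code of your own. Each camera call takes 0.05 s, during which the arm holds its last target. There are 200 camera calls.

## Working session

There is one attempt and no reset: what is moved stays moved. The work goes in short steps, Python scripts to look and compute and a tool call to move; the robot and the scene stay as the last step left them, time stands still between calls to the robot, and variables do not carry over. Pictures are saved under pics/ and viewed, at most 10 in all, crops included, and the job is handed in when it is done.

Besides the shell and the picture viewer there is one more tool, called as a command line: name --argument value ..., lists and objects as JSON in quotes. send_rows: Moves the arm, as the interface text tells. Its arguments: {"type":"object","properties":{"targets":{"type":"string"},"newtons":{"type":"number"}},"required":["targets"]}

```bash
mkdir -p pics; python3 - <<'E'
from workcell import bot,camera,camera_model
import cv2,numpy as np
for n in("scene","top"):
    cv2.imwrite(f"pics/{n}0.png",camera(n)); m=camera_model(n); print(n,np.round(m["K"],1).tolist(),m["dist_coeffs"],np.round(m["pose"],3).tolist())
print(np.round(camera_model("wrist")["T_tool_cam"],3).tolist(),bot.hold_point_z)
o=bot.get_obs();print(o)
E
```

```text
scene [[458.6, 0.0, 324.9], [0.0, 458.6, 199.3], [0.0, 0.0, 1.0]] [-0.13084719  0.          0.          0.          0.        ] [[0.384, 0.536, -0.752, 1.309], [0.923, -0.22, 0.314, -0.406], [0.002, -0.815, -0.579, 0.683], [0.0, 0.0, 0.0, 1.0]]
top [[380.8, 0.0, 323.0], [0.0, 380.8, 200.4], [0.0, 0.0, 1.0]] [-0.03842656  0.          0.          0.          0.        ] [[-0.007, -0.99, 0.14, 0.423], [-1.0, 0.01, 0.024, -0.113], [-0.025, -0.14, -0.99, 0.914], [0.0, 0.0, 0.0, 1.0]]
[[-0.001, -0.966, -0.258, 0.066], [1.0, -0.001, 0.0, -0.001], [-0.0, -0.258, 0.966, -0.171], [0.0, 0.0, 0.0, 1.0]] 0.0187
{'time': 0.1, 'q': array([ 6.60051639e+01,  5.00983713e+00,  1.00376198e+01,  9.50993774e+01,
       -2.38774063e-03,  9.00010778e+01]), 'qd': array([ 0.11604821, -0.09958624,  0.02407356,  0.00128455, -0.08616086,
       -0.09868335]), 'joint_efforts': array([ 1.40216722e-03, -5.21559083e+01,  4.65654230e+01,  1.60133501e-02,
        7.33552406e-05,  8.12247805e-06]), 'ee_pos': array([0.22357158, 0.50223964, 0.20172356]), 'tcp_rot': array([-1.79928405e+02,  2.38908555e-03,  1.56004089e+02]), 'wrist_force': array([-0.21911286, -0.0391155 , -0.77401138]), 'torque': array([ 0.0132022 , -0.00303905, -0.04150299]), 'grasp_force': 0.0, 'opening': 0.0850793230078048}
```

View pics/scene0.png

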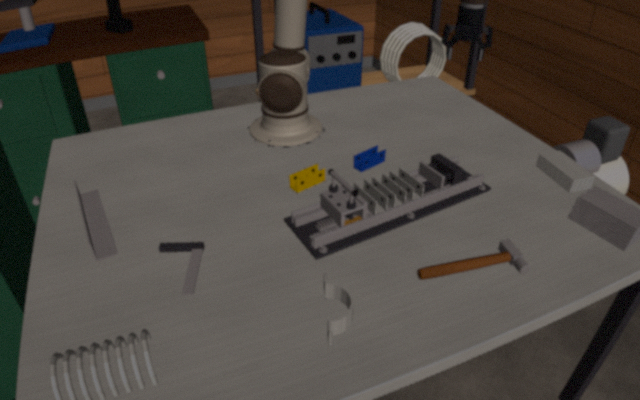

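View pics/top0.png

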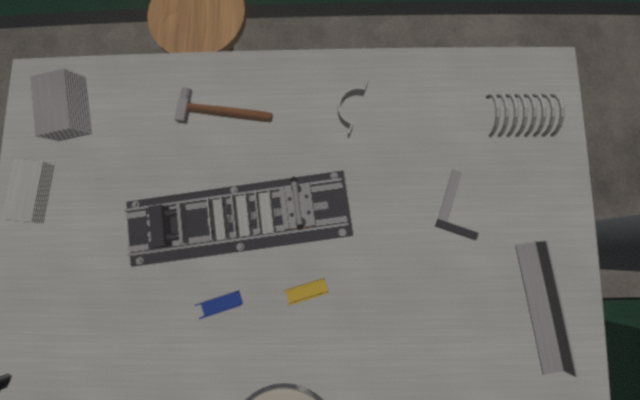

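The top view shows the rail at about (127..352, 171..265), with the jaw on the right (bar at about (297,200)), brackets at x≈215–270, the pad face at about 180 and its block at about 158. Next I'll measure the plate corners and zoom in.

```bash
cat > h.py <<'E'
from workcell import bot,camera,camera_model
import cv2,numpy as np
from scipy.spatial.transform import Rotation as R
def campose(n):
    m=camera_model(n)
    if n!="wrist": return m,np.array(m["pose"])
    o=bot.get_obs();T=np.eye(4);T[:3,:3]=R.from_euler("xyz",o["tcp_rot"],degrees=True).as_matrix();T[:3,3]=o["ee_pos"]
    return m,T@np.array(m["T_tool_cam"])
def ray(px,z,m,P):
    u=cv2.undistortPoints(np.array(px,float).reshape(-1,1,2),np.array(m["K"]),np.array(m["dist_coeffs"])).reshape(-1,2)
    d=np.c_[u,np.ones(len(u))]@P[:3,:3].T;o=P[:3,3]
    return o+d*((z-o[2])/d[:,2])[:,None]
def proj(X,m,P):
    Q=np.linalg.inv(P);r,_=cv2.Rodrigues(Q[:3,:3])
    return cv2.projectPoints(np.array(X,float).reshape(-1,1,3),r,Q[:3,3],np.array(m["K"]),np.array(m["dist_coeffs"]))[0].reshape(-1,2)
E
python3 - <<'E'
from h import *
im=cv2.imread("pics/top0.png");m,P=campose("top")
g=im.max(2);roi=np.zeros_like(g);roi[160:275,115:365]=1
k=cv2.morphologyEx(((g<75)&(roi>0)).astype(np.uint8),cv2.MORPH_CLOSE,np.ones((15,15)))
c=max(cv2.findContours(k,0,1)[0],key=cv2.contourArea);r=cv2.minAreaRect(c);ap=cv2.approxPolyDP(c,8,True).reshape(-1,2)
print(r,ap.tolist());W=ray(ap,0.010,m,P);print(W.round(4))
print(np.linalg.norm(W-np.roll(W,-1,0),axis=1))
cv2.imwrite("pics/crop1.png",cv2.resize(im[165:270,120:360],None,fx=3.3,fy=3.3,interpolation=2))
E
```

```text
((237.03880310058594, 217.94158935546875), (65.43348693847656, 222.87228393554688), 81.96428680419922) [[342, 172], [128, 202], [131, 264], [350, 235]]
[[ 0.6205 -0.1377  0.01  ]
 [ 0.5523  0.3876  0.01  ]
 [ 0.4019  0.3706  0.01  ]
 [ 0.4681 -0.1546  0.01  ]]
[0.52972479 0.15130349 0.52939255 0.15325776]
```

View pics/crop1.png

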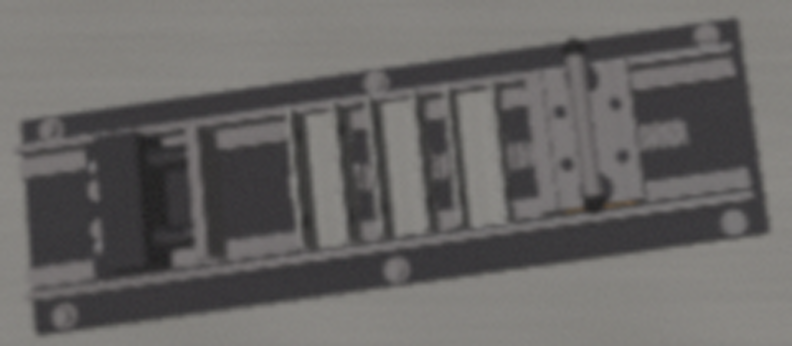

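The crop shows the bar from (575,45) to (598,200) and the pad plate at crop x≈190–208. There is a gap of about 90 px between the pad and bracket 3, and the brackets themselves are spaced apart. I'll convert these to rail coordinates.

```bash
cat >> h.py <<'E'
YAW=np.radians(7.3);RO=np.array([.512,.1066]);EX=np.array([np.cos(YAW),np.sin(YAW)]);EY=np.array([-np.sin(YAW),np.cos(YAW)])
def rail(W): W=np.atleast_2d(W)[:,:2]-RO; return np.c_[W@EX,W@EY]*1000
E
python3 - <<'E'
from h import *
m,P=campose("top")
f=lambda a:np.array(a)/3.3+[120,165]
b=ray(f([[575,45],[598,200]]),.12,m,P);print("bar",b.round(4),rail(b).round(1),np.linalg.norm(b[0]-b[1]))
for n,z,a in[("pad face",.07,[[197,128],[208,262]]),("br3 far",.072,[[290,112],[300,250]]),("br1 near",.072,[[495,90],[508,225]])]:
    print(n,rail(ray(f(a),z,m,P)).round(1).tolist())
mid=b.mean(0);o=bot.get_obs()
Rm=R.from_euler("xyz",o["tcp_rot"],degrees=True).as_matrix();print("toolshift",(Rm.T@(np.r_[mid[:2],.202]-o["ee_pos"])*1000).round(1))
E
```

```text
bar [[ 0.5833 -0.0329  0.12  ]
 [ 0.4831 -0.048   0.12  ]] [[  53.  -147.5]
 [ -48.3 -149.6]] 0.10132045737209025
pad face [[42.3, 121.9], [-50.2, 122.0]]
br3 far [[44.1, 55.9], [-50.6, 57.8]]
br1 near [[39.8, -85.9], [-52.7, -84.0]]
toolshift [-5.036e+02 -3.699e+02  2.000e-01]
```

send_rows --targets "-504 -370 0 -31.3 0;-504 -370 0 -31.3 0;-504 -370 0 -31.3 0;-504 -370 0 -31.3 0;-504 -370 0 -31.3 0;-504 -370 0 -31.3 0;-504 -370 0 -31.3 0;-504 -370 0 -31.3 0;-504 -370 0 -31.3 0;-504 -370 0 -31.3 0;-504 -370 0 -31.3 0;-504 -370 0 -31.3 0;-504 -370 0 -31.3 0;-504 -370 0 -31.3 0;-504 -370 0 -31.3 0"

```text
time: 1.98
ee_pos: [0.5334, -0.0396, 0.2027]
tcp_rot: [-180.0, 0.0, -172.6]
wrist_force: [-0.2, -1.3, -0.5]
opening: 0.0853
grasp_force: 0.0
```

```bash
python3 - <<'E'
from h import *
m,P=campose("wrist");im=camera("wrist");np.save("P1.npy",P);o=bot.get_obs();print(o["time"],o["ee_pos"],o["tcp_rot"],o["q"].round(1),o["wrist_force"])
cv2.imwrite("pics/w1.png",im)
print("bar ends pred",proj([[.5833,-.0329,.12],[.4831,-.048,.12]],m,P))
E
```

```text
2.025 [ 0.53347696 -0.03981759  0.20266424] [-1.79994689e+02  2.59628093e-02 -1.72631553e+02] [ -4.3   2.9   7.9  95.    0.  -11.6] [ 0.51149687 -0.09152805 -0.16765715]
bar ends pred [[319.96886538 247.1842839 ]
 [317.41806974 137.23291062]]
```

View pics/w1.png

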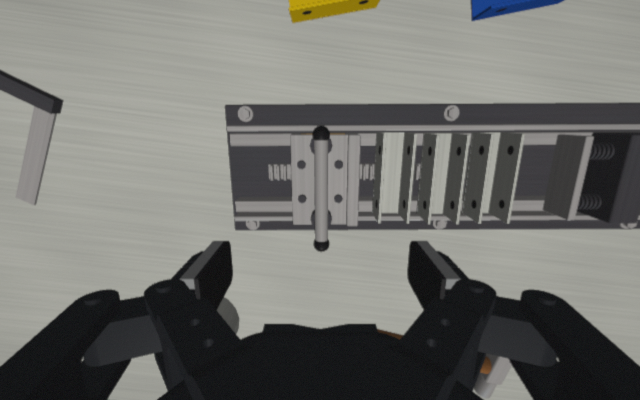

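The wrist view shows the bar vertical in the image from (321,131) to (321,246), aligned with the fingers, and the pad plate at x≈556–592. I'll compute the correction.

```bash
python3 - <<'E'
from h import *
m=camera_model("wrist");P=np.load("P1.npy");o=bot.get_obs()
b=ray([[321,133],[321,245]],.12,m,P);print(b.round(4),rail(b).round(1),np.linalg.norm(b[0]-b[1]))
e=ray([[235,105],[440,105],[640,104],[240,231],[440,231],[640,231]],.01,m,P);print("plate",rail(e).round(1).tolist())
for n,z,a in[("pad top",.07,[[592,137],[577,219]]),("pad bot",.032,[[559,136],[556,217]]),("br1",.072,[[376,135],[376,221]]),("br3 far",.072,[[523,135],[508,221]]),("jaw front",.08,[[359,135],[358,225]])]:
    print(n,rail(ray(a,z,m,P)).round(1).tolist())
Rm=R.from_euler("xyz",o["tcp_rot"],degrees=True).as_matrix();mid=b.mean(0);print("toolshift to TCP 18.7 below bar",(Rm.T@(np.r_[mid[:2],.12-.0187]-o["ee_pos"])*1000).round(1))
E
```

```text
[[ 0.4792 -0.0454  0.12  ]
 [ 0.581  -0.0322  0.12  ]] [[ -51.8 -146.6]
 [  50.8 -146.5]] 0.10260457879406581
plate [[-79.1, -248.0], [-79.2, -5.2], [-80.3, 231.0], [80.3, -253.2], [80.2, 11.8], [80.0, 276.3]]
pad top [[-45.6, 128.9], [42.4, 133.7]]
pad bot [[-44.5, 125.6], [53.0, 142.6]]
br1 [[-47.7, -90.9], [44.1, -86.3]]
br3 far [[-47.7, 57.2], [44.0, 57.3]]
jaw front [[-48.1, -109.1], [45.7, -106.9]]
toolshift to TCP 18.7 below bar [  3.3   1.4 101.4]
```

send_rows --targets "3 1.4 25 0 0;3 1.4 50 0 0;3 1.4 75 0 0;3 1.4 92 0 0;3 1.4 100 0 0;3 1.4 100 0 0;3 1.4 100 0 150;3 1.4 100 0 200;3 1.4 100 0 225;3 1.4 100 0 255;3 1.4 100 0 255;3 1.4 100 0 255;3 1.4 100 0 255" --newtons 35

```text
time: 3.65
ee_pos: [0.5305, -0.0395, 0.1024]
tcp_rot: [180.0, -0.0, -172.7]
wrist_force: [0.1, 0.1, 0.5]
opening: -0.0001
grasp_force: 0.0
```

The fingers shut on nothing, so I'll look.

```bash
python3 - <<'E'
from h import *
m,P=campose("wrist");im=camera("wrist");np.save("P2.npy",P);print(bot.get_obs()["ee_pos"])
im2=camera("scene")
cv2.imwrite("pics/w2.png",np.vstack([im[:380],np.zeros((4,640,3),np.uint8)]))
cv2.imwrite("pics/s2.png",cv2.resize(im2[120:270,260:500],None,fx=3.3,fy=3.3,interpolation=2))
E
```

```text
[ 0.5304764  -0.03946946  0.10235696]
```

View pics/w2.png

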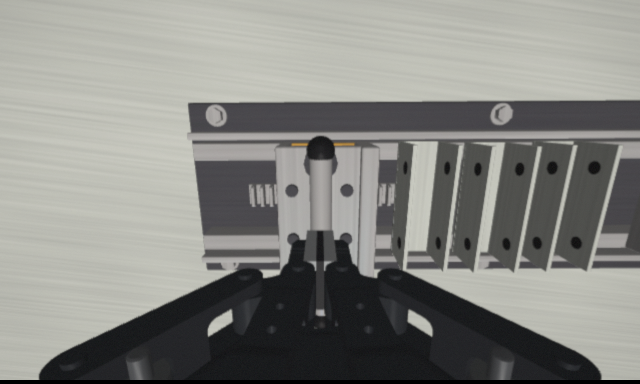

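View pics/s2.png

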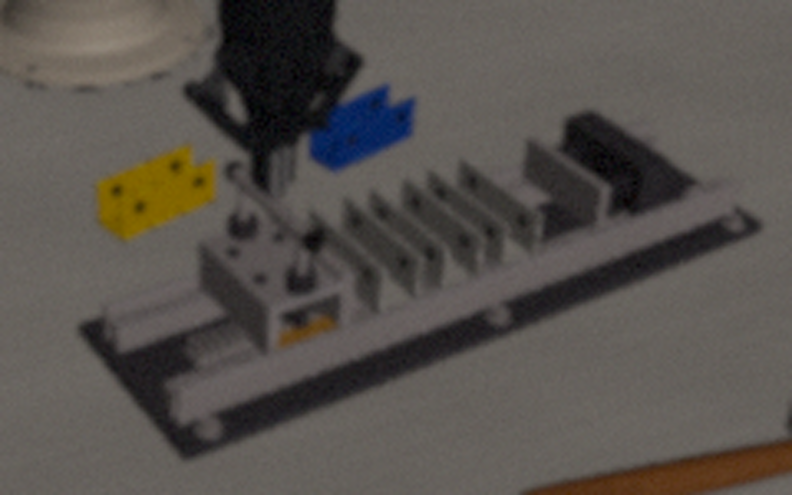

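```bash
python3 - <<'E'
from h import *
m=camera_model("wrist");P1=np.load("P1.npy");P=np.load("P2.npy");o=bot.get_obs()
t=o["ee_pos"];print("tcp px",proj([t,t+[0,0,.0187]],m,P).round(0).tolist())
a=np.array([.4792,-.0454,.12]);b=np.array([.581,-.0322,.12]);print(proj([a,(a+b)/2,b],m,P).round(0).tolist())
for z in(.09,.1,.11,.12,.13): print(z,proj(ray([[321,133]],z,m,P1),m,P).round(1).tolist())
print(o["wrist_force"],o["opening"],o["q"].round(2))
# bar & rod tri from scene s2: knob far/near px
ms,Ps=campose("scene");f=lambda a:np.array(a)/3.3+[260,120]
print(proj([a,b,t],ms,Ps).round(1).tolist(), f([[234,171],[315,241],[282,195]]).round(1).tolist())
E
```

```text
tcp px [[320.0, 229.0], [320.0, 241.0]]
[[321.0, 148.0], [321.0, 240.0], [321.0, 318.0]]
0.09 [[320.8, 145.5]]
0.1 [[320.8, 146.2]]
0.11 [[320.8, 147.0]]
0.12 [[320.8, 147.9]]
0.13 [[320.8, 148.9]]
[-1.02995077 -0.15869739 -0.02971212] 1.6744796632566412e-05 [ -4.26   1.67  -4.44  83.89  -0.   -11.56]
[[330.7, 171.4], [354.8, 193.2], [341.9, 188.6]] [[330.9, 171.8], [355.5, 193.0], [345.5, 179.1]]
```

```bash
python3 - <<'E'
from h import *
m=camera_model("wrist");P=np.load("P2.npy");t=bot.get_obs()["ee_pos"]
for h in(0,.01,.02,.03,.04): print(h,proj([t+np.r_[-.011*EX,h],t+np.r_[.011*EX,h],t+np.r_[-.011*EX-.011*EY,h]],m,P).round(0).tolist())
im=cv2.imread("pics/w2.png");s=cv2.imread("pics/s2.png")
a=cv2.resize(im[130:330,260:380],None,fx=3,fy=3,interpolation=2);b=cv2.resize(s[100:300,170:370],(480,480),interpolation=2)
b=cv2.copyMakeBorder(b,0,120,0,0,0);im=np.hstack([a,b[:600,:430]]);im=cv2.convertScaleAbs(im,alpha=1.8);cv2.imwrite("pics/z.png",im)
E
```

```text
0 [[320.0, 212.0], [320.0, 245.0], [302.0, 212.0]]
0.01 [[320.0, 217.0], [320.0, 252.0], [301.0, 217.0]]
0.02 [[320.0, 223.0], [320.0, 260.0], [300.0, 223.0]]
0.03 [[320.0, 230.0], [320.0, 269.0], [298.0, 230.0]]
0.04 [[320.0, 238.0], [320.0, 279.0], [297.0, 238.0]]
```

View pics/z.png

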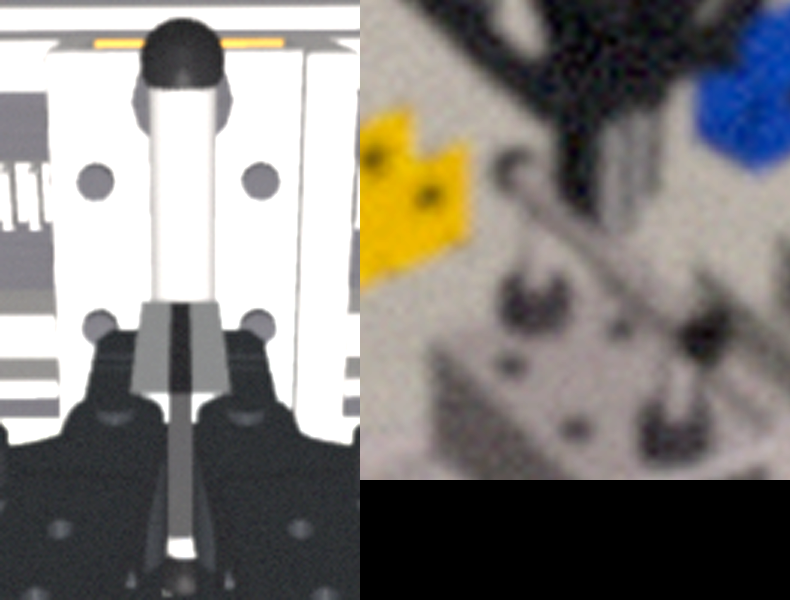

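The enlargement shows the shut fingertips (crop (140–225, 302)) sitting just above the bar. They are about 25–30 mm higher than the reported TCP, and the scene view agrees. I'll reopen, go 25 mm lower, and close carefully.

send_rows --targets "0 0 0 0 100;0 0 0 0 50;0 0 0 0 0;0 0 5 0 0;0 0 10 0 0;0 0 15 0 0;0 0 20 0 0;0 0 25 0 0;0 0 25 0 0;0 0 25 0 120;0 0 25 0 180;0 0 25 0 210;0 0 25 0 255;0 0 25 0 255;0 0 25 0 255" --newtons 35

```text
time: 5.62
ee_pos: [0.5305, -0.0393, 0.0776]
tcp_rot: [180.0, 0.0, -172.7]
wrist_force: [-1.9, 2.3, 1.9]
opening: 0.0108
grasp_force: 34.1
```

Gripped. Now I'll lift the bar and begin the slide.

send_rows --targets "0 0 -3 0 255;0 0 -6 0 255;0 0 -9 0 255;0 0 -10.5 0 255;0 0 -10.5 0 255;0 0 -10.5 0 255" --newtons 50

```text
time: 6.38
ee_pos: [0.5305, -0.0396, 0.0877]
tcp_rot: [-180.0, -0.0, -172.7]
wrist_force: [3.3, 0.5, -8.5]
opening: 0.0101
grasp_force: 48.6
```

```bash
python3 - <<'E'
from h import *
o=bot.get_obs();im=camera("scene");cv2.imwrite("pics/s3.png",cv2.resize(im[120:250,280:480],None,fx=4,fy=4,interpolation=2))
print(o["ee_pos"],o["wrist_force"],rail(o["ee_pos"]),o["opening"])
E
```

```text
[ 0.53045755 -0.03956126  0.08770441] [ 3.31087802  0.46131462 -8.51875624] [[  -0.26398349 -147.32184676]] 0.010074820876152862
```

View pics/s3.png

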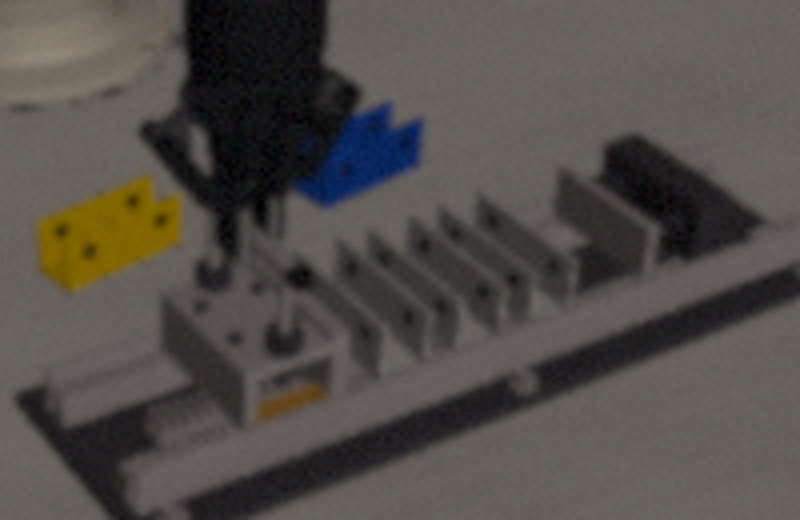

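The bar is up about 10 mm (spring force 8.5 N, as specified), and the scene shows the fingers on it. Now I'll slide along +tool y.

send_rows --targets "0 3 0 0 255;0 8 0 0 255;0 14 0 0 255;0 20 0 0 255;0 26 0 0 255;0 32 0 0 255;0 38 0 0 255;0 44 0 0 255;0 50 0 0 255;0 56 0 0 255;0 62 0 0 255;0 68 0 0 255;0 74 0 0 255;0 80 0 0 255;0 86 0 0 255;0 92 0 0 255;0 98 0 0 255;0 104 0 0 255;0 110 0 0 255;0 110 0 0 255"

```text
time: 8.93
ee_pos: [0.5159, 0.0705, 0.0877]
tcp_rot: [179.9, -0.1, -172.6]
wrist_force: [-3.1, 0.6, -8.1]
opening: 0.0098
grasp_force: 48.8
```

send_rows --targets "0 4 0 0 255;0 8 0 0 255;0 12 0 0 255;0 15 0 0 255;0 15 0 0 255;0 15 0 0 255"

```text
time: 9.68
ee_pos: [0.514, 0.0846, 0.0877]
tcp_rot: [180.0, -0.1, -172.7]
wrist_force: [-4.3, -2.1, -8.1]
opening: 0.0103
grasp_force: 48.9
```

```bash
python3 - <<'E'
from h import *
o=bot.get_obs();print(o["ee_pos"],o["wrist_force"],rail(o["ee_pos"]),o["opening"],o["wrist_force"][:2]@EY,o["time"])
E
```

```text
[0.51403822 0.08456946 0.08766497] [-4.27627022 -2.07039708 -8.05022569] [[ -0.7776019  -22.11095846]] 0.01027812826062392 -1.5102527581775758 9.675
```

send_rows --targets "0 2 0 0 255;0 4 0 0 255;0 4 0 0 255;0 4 0 0 255"

```text
time: 10.18
ee_pos: [0.5136, 0.0878, 0.0877]
tcp_rot: [-179.9, -0.1, -172.7]
wrist_force: [-4.4, -7.0, -7.9]
opening: 0.0103
grasp_force: 48.9
```

send_rows --targets "0 2 0 0 255;0 4 0 0 255;0 4 0 0 255;0 4 0 0 255"

```text
time: 10.68
ee_pos: [0.5132, 0.0908, 0.0876]
tcp_rot: [-179.8, -0.1, -172.8]
wrist_force: [-3.7, -10.8, -9.3]
opening: 0.0102
grasp_force: 49.0
```

send_rows --targets "0 2 0 0 255;0 4 0 0 255;0 4 0 0 255;0 4 0 0 255"

```text
time: 11.18
ee_pos: [0.5128, 0.094, 0.0876]
tcp_rot: [-179.7, -0.1, -172.8]
wrist_force: [-3.1, -15.4, -8.4]
opening: 0.0101
grasp_force: 49.1
```

Pad contact is found: the pad is about 7 mm in at 134.7 mm of travel. Notches fall at 136 mm (about 8 mm in) and 144 mm. I'll push on to about 12 mm in, then ease back to the 136 notch.

send_rows --targets "0 2 0 0 255;0 4 0 0 255;0 6 0 0 255;0 6 0 0 255;0 6 0 0 255"

```text
time: 11.8
ee_pos: [0.5122, 0.0987, 0.0876]
tcp_rot: [-179.6, -0.1, -172.8]
wrist_force: [-2.5, -23.1, -6.7]
opening: 0.01
grasp_force: 49.3
```

```bash
python3 - <<'E'
from h import *
o=bot.get_obs();print(o["ee_pos"],o["wrist_force"],rail(o["ee_pos"])[0]+[0,147.32],o["tcp_rot"],o["wrist_force"][:2]@EY,o["time"])
m,P=campose("wrist");im=camera("wrist");cv2.imwrite("pics/w4.png",im)
E
```

```text
[0.51217544 0.09870555 0.08755868] [ -2.53527164 -23.06694805  -6.74347085] [ -0.82909013 139.46725164] [-1.79611329e+02 -7.59837592e-02 -1.72843653e+02] -22.557834278321284 11.8
```

View pics/w4.png

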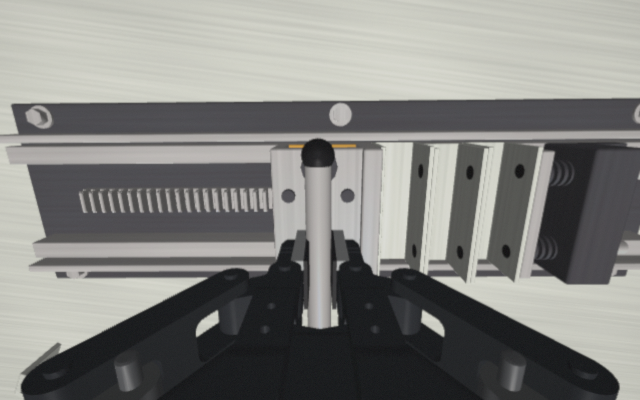

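The wrist view shows the row closed up tight between the jaw (front x≈380) and the pad (x≈540), with the springs visible at 550–570. Now I'll lower the bar to the crest.

send_rows --targets "0 0 1 0 255;0 0 2 0 255;0 0 2.8 0 255;0 0 2.8 0 255;0 0 2.8 0 255"

```text
time: 12.48
ee_pos: [0.5122, 0.0987, 0.0849]
tcp_rot: [-179.6, -0.1, -172.8]
wrist_force: [-1.7, -22.6, -6.5]
opening: 0.0097
grasp_force: 49.3
```

send_rows --targets "0 -0.5 0 0 255;0 -1 0.2 0 255;0 -1.5 0.5 0 255;0 -2 0.5 0 255;0 -2 0.5 0 255;0 -2 0.5 0 255"

```text
time: 13.22
ee_pos: [0.5122, 0.0983, 0.0844]
tcp_rot: [-179.8, -0.1, -172.8]
wrist_force: [-3.0, -13.7, -7.0]
opening: 0.0098
grasp_force: 49.3
```

```bash
cat > st.py <<'E'
from h import *
o=bot.get_obs();print(o["ee_pos"],o["wrist_force"],rail(o["ee_pos"])[0]+[0,147.32],o["tcp_rot"],o["wrist_force"][:2]@EY,o["time"],"lift",o["ee_pos"][2]*1e3-77.6)
E
python3 st.py
```

```text
[0.51222476 0.09826353 0.0844332 ] [ -2.98761592 -13.71743862  -6.97766849] [ -0.83633289 139.02254024] [-1.79787442e+02 -6.82934604e-02 -1.72782319e+02] -13.226630883666058 13.225 lift 6.8331994869319885
```

send_rows --targets "0 -0.5 0 0 255;0 -1 0 0 255;0 -1 0 0 255;0 -1 0 0 255"

```text
time: 13.72
ee_pos: [0.5124, 0.0975, 0.0845]
tcp_rot: [-179.8, -0.1, -172.8]
wrist_force: [-3.1, -13.1, -7.6]
opening: 0.01
grasp_force: 49.3
```

```bash
python3 st.py
```

```text
[0.5123523  0.09745574 0.08446953] [ -3.11687331 -13.10175686  -7.61906718] [ -0.81246288 138.20509818] [-1.79809451e+02 -6.42646197e-02 -1.72773651e+02] -12.599515530458778 13.725 lift 6.86953365359112
```

send_rows --targets "0 -0.5 0 0 255;0 -1 0 0 255;0 -1.5 0 0 255;0 -1.5 0.5 0 255;0 -1.5 1 0 255;0 -1.5 1 0 255"

```text
time: 14.48
ee_pos: [0.5125, 0.0962, 0.0835]
tcp_rot: [-179.8, -0.1, -172.8]
wrist_force: [-4.2, -10.7, -6.2]
opening: 0.0104
grasp_force: 49.3
```

```bash
python3 st.py
```

```text
[0.51251499 0.09619631 0.08347067] [ -4.24069558 -10.69377901  -6.21994926] [ -0.81112238 136.93519922] [-1.79832947e+02 -6.47019698e-02 -1.72765193e+02] -10.068257646990132 14.475 lift 5.870673693225029
```

send_rows --targets "0 -0.4 0.3 0 255;0 -0.8 0.8 0 255;0 -0.8 1.4 0 255;0 -0.8 2 0 255;0 -0.8 2 0 255"

```text
time: 15.1
ee_pos: [0.5126, 0.0956, 0.0816]
tcp_rot: [-179.9, -0.1, -172.8]
wrist_force: [-4.6, -11.2, -5.6]
opening: 0.01
grasp_force: 49.4
```

```bash
python3 st.py
```

```text
[0.51263689 0.09560409 0.08162096] [ -4.57083338 -11.24308785  -5.62439063] [ -0.76546677 136.33229135] [-1.79855343e+02 -5.41604556e-02 -1.72754320e+02] -10.571165203109793 15.1 lift 4.020960537774059
```

send_rows --targets "0 -0.2 1 0 255;0 -0.2 2 0 255;0 -0.2 3 0 255;0 -0.2 3.6 0 255;0 -0.2 3.6 0 255"

```text
time: 15.72
ee_pos: [0.5126, 0.0956, 0.0781]
tcp_rot: [-179.9, -0.1, -172.7]
wrist_force: [-4.1, -10.3, -6.1]
opening: 0.0099
grasp_force: 49.5
```

```bash
python3 st.py
```

```text
[0.51263193 0.09557216 0.0780865 ] [ -4.06458662 -10.26709005  -6.08508592] [ -0.77443705 136.30125484] [-1.79875596e+02 -5.14098783e-02 -1.72748034e+02] -9.667404455010569 15.725 lift 0.4864991767116891
```

The pawl has dropped into the notch. I'll ease off the arm until the pawl takes the load.

send_rows --targets "0 -0.5 0.4 0 255;0 -1 0.4 0 255;0 -1.5 0.4 0 255;0 -1.5 0.4 0 255;0 -1.5 0.4 0 255"

```text
time: 16.35
ee_pos: [0.5126, 0.0954, 0.0778]
tcp_rot: [180.0, -0.1, -172.7]
wrist_force: [-6.1, -1.7, -5.3]
opening: 0.0101
grasp_force: 49.6
```

```bash
python3 st.py
```

```text
[0.51264642 0.09538693 0.07775568] [-6.13057485 -1.74973168 -5.27164617] [ -0.78360129 136.11568009] [ 1.79975877e+02 -5.00512499e-02 -1.72695799e+02] -0.9565700368051328 16.35 lift 0.1556782343689207
```

send_rows --targets "0 0 0 0 220;0 0 0 0 180;0 0 0 0 120;0 0 0 0 40;0 0 0 0 0;0 0 0 0 0"

```text
time: 17.1
ee_pos: [0.5133, 0.0954, 0.0777]
tcp_rot: [180.0, 0.0, -172.7]
wrist_force: [0.3, -0.1, 0.3]
opening: 0.0854
grasp_force: 0.0
```

send_rows --targets "0 0 -10 0 0;0 0 -30 0 0;0 0 -60 0 0;0 0 -90 0 0;0 0 -120 0 0;0 0 -120 0 0"

```text
time: 17.85
ee_pos: [0.5143, 0.0956, 0.2006]
tcp_rot: [180.0, 0.3, -172.7]
wrist_force: [-0.5, 0.2, -0.7]
opening: 0.0856
grasp_force: 0.0
```

```bash
python3 - <<'E'
from h import *
import st
m,P=campose("wrist");im=camera("wrist");s=camera("scene")
cv2.imwrite("pics/f.png",np.hstack([cv2.resize(im,(400,250)),cv2.resize(s[120:245,280:480],(400,250),interpolation=2)]))
cv2.imwrite("pics/wf.png",im)
y0=RO+EY*(-11.2e-3)
for z in(.12,.127): 
    a=np.r_[y0-EX*.05,z];b=np.r_[y0+EX*.05,z];print(z,proj([a,b],m,P).round(1).tolist())
E
```

```text
[0.51425021 0.09558936 0.20062202] [-0.45934251  0.19022267 -0.67081159] [  0.83291207 136.11268007] [ 179.98333037    0.25774407 -172.69722447] 0.2470469841802419 17.85 lift 123.02202435230714
0.12 [[319.5, 137.2], [319.7, 246.6]]
0.127 [[319.6, 137.8], [319.7, 249.9]]
```

View pics/f.png

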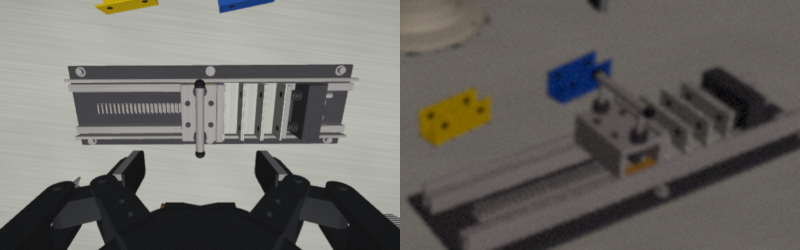

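The final view shows the row closed tight between the jaw and the compressed pad. The bar is down at (200,85–155) and has not moved since release.

```bash
python3 -c "
from workcell import ticket
print(ticket.job_done())"
```

```text
the job is handed in; nothing more can be done
None
```

The three brackets are clamped: the jaw is locked with its release bar down, 136 mm along from its start, after pushing the pad about half way in. The pad is still pressed in an estimated 8–10 mm. The tools and the blue and yellow look-alikes were left alone. The job was handed in at about 18 s on the robot's clock; no verdict came back.

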